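# Set the lead former's gated selector

## Task

The selector lever of the lead-forming machine stands in its park slot, the middle one. Push it gently with the fingertips, without gripping it, out of the park slot, along the cross channel of the gate and fully home into the slot whose end carries the upright round can (the tall capacitor sample); leave it there. Do not disturb the spool, the jar or the screwdriver beside the machine.

Things in the scene. Friction and masses are not known exactly. Their poses are not given: they have to be found in the camera images.
- machine: Lead-forming machine, a grey box 190 x 190 mm fixed to the bench; a flat aluminium gate plate (170 x 170 mm) on top, 110 mm above the bench; a chute sticks out 140 mm to the left, 39 mm above the bench. Origin: centre of its underside, on the bench; +x away from the robot side, +y to the machine's left, z up; turned by up to 0.35 rad.
- gate_center (a point): Middle of the gate, on the plate's top, axes as the machine's. Slots 17 mm wide: a cross channel along y through x = 0, to y = +-48.5 mm; four corner slots along x at y = +40 and -40 mm, from the channel to x = +38 and -38 mm; a park slot along x at y = 0 on the -x side only, to x = -38 mm. The lever's steel stem, 11 mm thick, runs in them; solid plate stops it elsewhere.
- carriage (a joint): Sideways place of the lever in m along the machine's +y: 0 at the park slot, +0.040 at the centre of the left slots, -0.040 at the right ones (stops at +-0.042). Stiff sliding friction about 2 N; it stays where it is left.
- lever (a joint): Tilt of the lever in rad about a crosswise axis 20 mm above the bench, at the machine's x = 0: 0 upright (in the cross channel, play +-0.03), positive leaning to the machine's +x, negative to -x; fully home at +0.30 or -0.30 (hard stops). About 2 N at the handle moves it; no spring, it stays where it is left.
- lever_tip (a point): Centre of the top of the lever's handle, 165 mm from the tilt axis (185 mm above the bench upright, 178 mm fully home, then 49 mm from the channel's middle line). The handle is a black square bar with chamfered corners, 18.5 mm across the flats, 50 mm long, its lower end 25 mm above the plate; its flats face the machine's x and y. Below it is the stem.
- can_sample: Upright round aluminium can, 20 mm in diameter, its top 34 mm above the plate: the sample that marks the wanted slot, beyond the end of one of the four corner slots. Any sample may be at any corner. On a flat grey socket 26 x 32 mm like the others. Origin: centre of its socket's underside, on the plate, 64 mm from the channel's middle line, in line with its slot. Fixed.
- chip_sample: Flat black chip 10 x 26 mm with steel legs, top 11 mm above the plate; marks another corner slot. Origin: centre of its socket's underside, on the plate, 64 mm from the channel's middle line, in line with its slot. Fixed.
- resistor_sample: White lying cylinder, 9 mm thick and 18 mm long, with wire ends, top 13 mm above the plate; marks another corner slot. Origin: centre of its socket's underside, on the plate, 64 mm from the channel's middle line, in line with its slot. Fixed.
- ring_sample: Flat dark ring, 24 mm outside, 12 mm inside, top 10 mm above the plate; marks another corner slot. Origin: centre of its socket's underside, on the plate, 64 mm from the channel's middle line, in line with its slot. Fixed.
- spool: Grey spool standing on the bench beside the machine, 52 mm in diameter, 42 mm tall; origin at the centre of its underside. Bystander.
- jar: Clear jar with a white cap, 48 mm in diameter, 70 mm tall, standing on the bench; origin at the centre of its underside. Bystander.
- screwdriver: Screwdriver 150 mm long lying on the bench; origin under its middle. Bystander.

How it is judged (in metres and radians):
At the end, for the whole second after the job is handed in: The lever rests, let go, in the can's corner slot, fully home: tilted more than 0.26 rad (of 0.30) towards the can, the handle's top within 30 mm horizontally of the can's axis. Spool, jar and screwdriver are within 15 mm of where they were (horizontal distance between lever_tip and can_sample below 0.03 m and (value of joint lever above 0.26 rad or value of joint lever below -0.26 rad) and (value of joint carriage above 0.034 m or value of joint carriage below -0.034 m) and velocity of joint lever between -0.02 and 0.02 rad/s and distance of each of spool, jar, screwdriver from where it was at the start of the episode below 0.015 m); the robot touches nothing.
It fails at once if the lever is pinched between the fingers (pressed over 1 N on two opposite faces at once) ((contact force between the fingers and lever_c1 above 1 N and contact force between the fingers and lever_c2 above 1 N) or (contact force between the fingers and lever_c3 above 1 N and contact force between the fingers and lever_c4 above 1 N)).
It fails at once if the lever is pushed with more than 40 N (contact force between the fingers and lever above 40 N).
It fails at once if the spool is moved more than 15 mm, lifted or carried (distance of spool from where it was at the start of the episode above 0.015 m).
It fails at once if the jar is moved more than 15 mm, lifted or carried (distance of jar from where it was at the start of the episode above 0.015 m).
It fails at once if the screwdriver is moved more than 15 mm, lifted or carried (distance of screwdriver from where it was at the start of the episode above 0.015 m).
It also fails if it takes over 48 s, if anything falls off the work surface, if the arm or the gripper's body presses on something with over 40 N, if the wrist force passes 120 N, or if a joint passes its speed limit or range.

## Robot

A 6-joint arm with a two-finger parallel gripper is mounted at the origin on the work surface. World frame = base frame: x ahead of the robot, y to its left, z up, the work surface at z = 0. Lengths are in mm, angles in rad, forces in N, time in s.
With the tool pointing down it reaches from about 275 to 850 mm from the base axis. Payload 5.2 kg.
Tool frame: the origin (TCP) lies at the very end of the fingers, on their centre line; the grasp point (between the pads) lies 19 mm behind it; z points along the fingers, x is the direction in which the jaws open and shut, and the axes are right-handed (so a half turn about z gives the same grasp; the last joint's range is limited). The gripper opens to 85 mm and grips with 20 to 120 N. Pads are 22 mm wide; open, the fingers measure 114 mm over their backs; the gripper's body (76 mm by 85 mm) begins 54 mm behind the grasp point. The pads swing forward as they close: fully open they stand 13 mm farther back than shut.
Start: joints at [0.975, 0.259, 1.535, -0, 1.348, -0.203], TCP at [210.506, 508.126, 231.31] pointing down, gripper open.
Joint ranges: [-3.14, 3.14], [-0.91, 2.08], [0.19, 2.58], [-1.22, 4.36], [0.22, 2.71], [-3.12, 3.12]. Speed limits (rad/s): [2.57, 2.57, 3.14, 3.14, 3.14, 3.14].

## Interface

Orientations are given as a unit quaternion [w, x, y, z].
In Python, from plant import ctrl gives the robot as it stands.
- The arm moves only by the tool apply_moves, never from a script. Its argument "targets" is a list of rows, each an object with "travel": the shift along the world's x, y, z in mm, a list of three; "spin": the turn about the world's z in degrees. A call has 1 to 5 rows; each row shifts and turns the commanded pose from where the row before left it; what a row does not reach is not made up. A row lasts 1/12 s, in which the tool goes at most 41.7 mm and 7.16 degrees, less where a joint would pass 70% of its speed; a pose out of reach is approached as far as the arm can. A call is refused whole if a number of a shift passes 41.7 or a number of a turn 7.16, either way. A call with a gripper value outside its range is refused whole. "claw" is the closure, from -1 (fully open) to 1 (shut), set as the call begins (left out, the last holds). The fingers move at their own pace and stop on an object; "newtons" is the grip in N (left out, the last holds). Time passes only in rows, so rows that do not move let the fingers close. It gives the time, the measured TCP pose, the force and the opening at its end, in the units of the state.
- ctrl.sense(): the state, without advancing time (a new reading comes with each control period).
- ctrl.camera(name): name is "side" or "top" or "wrist"; returns a dict with "img" (480x640x3 uint8, red, green, blue), "depth" (480x640 float32, mm along the optical axis (not along the pixel's ray), 0 where there is no reading), "K" (3x3 intrinsics, pixels), "R" (3x3) and "t" (3): a world point X has camera coordinates R X + t; the wrist camera has in their place "mount" (4x4, takes a point from camera to tool coordinates, whose origin is the TCP and whose axes are the tool frame's). Camera axes: x right, y down, z forward; pixel columns grow to the right and rows downward; lengths in mm; the calibration is good to about 2 mm. A picture is of the moment at which its call begins: read the wrist's pose just before it.
- ctrl.hand_in(): hands the job in, once; it reports no verdict.
Trained networks look in the newest picture that a camera, given by its name, has taken for a name from the list of things; names that differ only in an ending like _2 or _b are one class to them, and where a whole thing is asked for, a point or a joint stands for the part that bears it (a point fixed in the world has none). Each returns a list of dicts, best first, with "confidence" (0 to 1); they miss things now and then, are a little off and sometimes report something else, mostly with a low value. They report only what shows in the picture. A call takes as long as a camera call.
- ctrl.silhouettes(camera, thing): "region" (480x640 bool, what is visible of it) and "bbox" ([left, top, right, bottom] in pixels, round what is visible of it).
The state is a dict: "time_s": time; "joint_pos": joint angles; "qd": joint speeds; "joint_efforts": joint torques, N m; "tool_pos": TCP position; "eef_rot": TCP orientation; "wrist_force": force on the tool from outside, world axes, zero at the start; "torque": the same for the moment, N m; "finger_gap": finger opening in mm.
Only numpy, scipy, OpenCV 4.12 (cv2) and the standard library are available. Lean on these libraries where they do the work, as an engineer would, in place of code of your own. Each camera call takes 0.05 s, during which the arm holds its last target.

## Working session

There is one attempt and no reset: what is moved stays moved. The work goes in short steps, Python scripts to look and compute and a tool call to move; the robot and the scene stay as the last step left them, time stands still between calls to the robot, and variables do not carry over. Pictures are saved under pics/ and viewed, and the job is handed in when it is done.

Besides the shell and the picture viewer there is one more tool, called after "Call:" as a command line: name --argument value ..., lists and objects as JSON in quotes. apply_moves: Moves the arm, as the interface text tells. Its arguments: {"type":"object","properties":{"targets":{"type":"array","items":{"type":"object","properties":{"travel":{"type":"array","items":{"type":"number"}},"spin":{"type":"number"}}}},"claw":{"type":"number"},"newtons":{"type":"number"}},"required":["targets"]}

```bash
mkdir -p pics; ls; cat > h.py <<'E'
from plant import ctrl
import numpy as np, cv2, pickle
def snap(name,tag):
    s=ctrl.sense(); c=ctrl.camera(name); c['s']=s
    cv2.imwrite(f'pics/{tag}.png',c['img'][:,:,::-1]); pickle.dump(c,open(f'{tag}.pkl','wb')); return c
def pts(c,mask):
    v,u=np.nonzero(mask&(c['depth']>0)); z=c['depth'][v,u]; K=c['K']
    P=np.stack([(u-K[0,2])/K[0,0]*z,(v-K[1,2])/K[1,1]*z,z],1)
    return (P-c['t'])@c['R']
E
python3 - <<'E'
from h import *
for n in ['top','side']:
    c=snap(n,n+'0')
    print(n,-c['R'].T@c['t'])
    for th in ['machine','lever','can_sample','chip_sample','resistor_sample','ring_sample','spool','jar','screwdriver']:
        for d in ctrl.silhouettes(n,th)[:2]:
            P=pts(c,d['region']); print(th,round(d['confidence'],2),np.round(d['bbox']),np.round(np.median(P,0)) if len(P) else None, np.round(np.percentile(P,95,0)) if len(P) else None)
print(ctrl.sense())
E
```

```text
pics
top [551.19897801   2.09495821 989.80128725]
machine 0.63 [297. 195. 448. 333.] [557. -64. 108.] [637.  38. 112.]
lever 0.53 [368. 273. 386. 297.] [524. -65. 179.] [537. -56. 184.]
can_sample 0.75 [380. 298. 401. 316.] [479. -89. 115.] [490. -77. 145.]
chip_sample 0.69 [404. 226. 424. 245.] [ 598. -133.  114.] [ 611. -119.  122.]
chip_sample 0.35 [362. 214. 382. 233.] [624. -57. 113.] [636. -44. 123.]
resistor_sample 0.57 [362. 213. 382. 231.] [624. -57. 113.] [638. -44. 123.]
ring_sample 0.61 [335. 285. 356. 306.] [505. -17. 114.] [517.  -3. 121.]
spool 0.92 [245. 242. 276. 269.] [568. 144.  41.] [590. 167.  44.]
jar 0.69 [481. 227. 516. 252.] [ 596. -292.   68.] [ 616. -277.   72.]
screwdriver 0.71 [448. 307. 471. 389.] [ 370. -229.   22.] [ 452. -214.   27.]
side [500.92587834 569.95924498 694.98106916]
machine 0.88 [281. 186. 426. 318.] [555. -12.  99.] [647.  43. 112.]
machine 0.28 [361. 197. 386. 232.] [527. -59. 159.] [538. -54. 183.]
lever 0.72 [362. 197. 385. 233.] [527. -59. 159.] [538. -54. 183.]
can_sample 0.68 [390. 206. 404. 235.] [480. -84. 126.] [491. -77. 144.]

[... 696 characters left out ...]
 1.0, 'joint_pos': array([ 9.75214738e-01,  2.58581025e-01,  1.53499810e+00, -4.59046034e-06,
        1.34799194e+00, -2.02829480e-01]), 'qd': array([ 2.74101934e-05, -1.15768111e-03, -1.15429752e-04, -8.02756462e-05,
        2.42373627e-04, -6.99582306e-04]), 'joint_efforts': array([ 6.19528128e-04, -4.45919967e+01, -2.90898478e+01, -2.46933105e-04,
        5.67519019e-04,  6.63899596e-05]), 'tool_pos': array([210.50210567, 508.13136407, 231.32072449]), 'eef_rot': array([-1.99166413e-06,  8.31484060e-01,  5.55548609e-01,  1.08411660e-05]), 'wrist_force': array([-0.52931209, -0.80389425,  0.13160286]), 'torque': array([ 0.01619031, -0.01334929,  0.01884314]), 'finger_gap': 85.36298446749934}
```

```bash
python3 - <<'E'
import cv2
a=cv2.imread('pics/top0.png')[170:400,230:530]; b=cv2.imread('pics/side0.png')[140:340,250:500]
cv2.imwrite('pics/a.png',cv2.resize(a,None,fx=2.6,fy=2.6,interpolation=2)); cv2.imwrite('pics/b.png',cv2.resize(b,None,fx=3,fy=3,interpolation=2))
E
```

```text
(no output)
```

View pics/a.png

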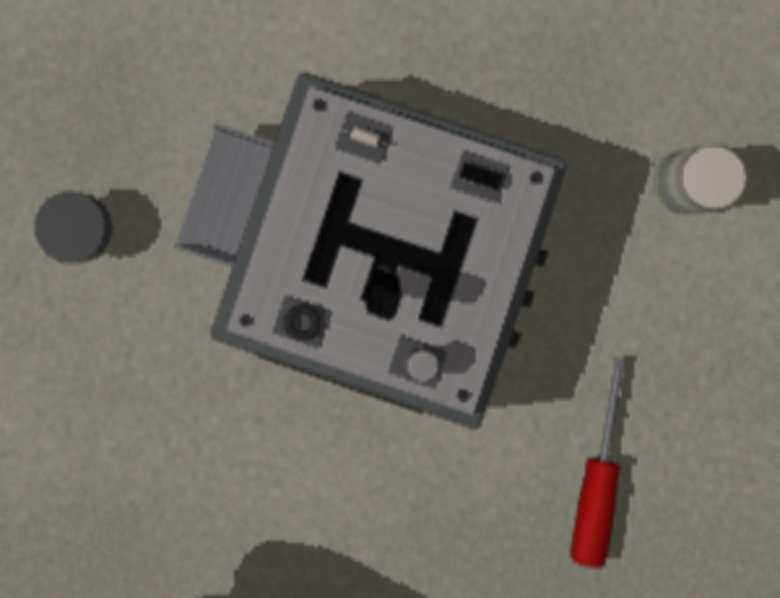

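View pics/b.png

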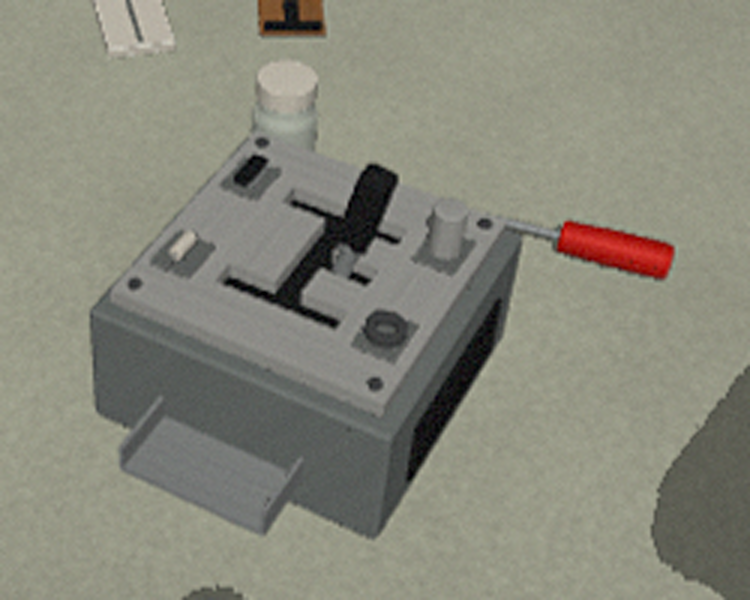

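```bash
cat > fit.py <<'E'
from h import *
from scipy.optimize import least_squares
def rot(a): return np.array([[np.cos(a),-np.sin(a)],[np.sin(a),np.cos(a)]])
for n in ['top','side']:
    c=pickle.load(open(n+'0.pkl','rb')); P=pts(c,np.ones((480,640),bool))
    z=P[:,2]; s=(abs(z-110)<4)&(abs(P[:,0]-555)<140)&(abs(P[:,1]+74)<140)
    Q=P[s][:,:2].astype(np.float32); print(n,len(Q),np.median(z[s]),cv2.minAreaRect(Q))
    # lever handle points
    s=(z>150)&(abs(P[:,0]-530)<40)&(abs(P[:,1]+65)<40); L=P[s]; print('handle',L.min(0),L.max(0)); T=L[L[:,2]>176]; print('top',T.mean(0))
    s=(z>140)&(z<150)&(abs(P[:,0]-480)<25)&(abs(P[:,1]+89)<25);print('can',P[s].mean(0))
E
python3 fit.py
```

```text
top 7748 109.98997046727499 ((551.0938110351562, -75.07257843017578), (170.15487670898438, 170.37850952148438), 70.58489990234375)
handle [508.29565545 -75.83322385 150.04038233] [536.0433531  -54.3959522  186.30135253]
top [519.74919226 -64.16655349 181.07138722]
can [477.73143279 -91.39162196 143.71274171]
side 5181 110.19760821298834 ((553.3473510742188, -74.99671936035156), (174.51736450195312, 171.6420440673828), 70.54180908203125)
handle [510.72227801 -75.01844813 150.16881962] [537.49856327 -52.59380331 184.41606664]
top [521.43277892 -62.39800411 180.84281036]
can [479.53510921 -89.31502189 143.46616269]
```

Call:
apply_moves --claw 1 --newtons 30 --targets '[{"travel": [10, -20, 5], "spin": 3.06}, {"travel": [17, -35, 3], "spin": 0}, {"travel": [17, -35, 0], "spin": 0}, {"travel": [17, -35, 0], "spin": 0}, {"travel": [17, -35, 0], "spin": 0}]'

```text
time_s: 1.42
tool_pos: [288.8, 346.7, 239.4]
eef_rot: [0.0, 0.816, 0.578, 0.0]
wrist_force: [0.4, -0.1, 0.7]
finger_gap: 26.0
```

Call:
apply_moves --targets '[{"travel": [17, -35, 0], "spin": 0}, {"travel": [17, -35, 0], "spin": 0}, {"travel": [17, -35, 0], "spin": 0}, {"travel": [17, -35, 0], "spin": 0}, {"travel": [17, -35, 0], "spin": 0}]'

```text
time_s: 1.83
tool_pos: [373.9, 171.4, 239.7]
eef_rot: [0.0, 0.816, 0.578, 0.0]
wrist_force: [0.8, 0.6, 0.5]
finger_gap: -0.0
```

Call:
apply_moves --targets '[{"travel": [17, -35, 0], "spin": 0}, {"travel": [17, -35, 0], "spin": 0}, {"travel": [17, -35, 0], "spin": 0}, {"travel": [17, -35, 0], "spin": 0}, {"travel": [17, -35, 0], "spin": 0}]'

```text
time_s: 2.25
tool_pos: [459.0, -3.9, 239.6]
eef_rot: [0.0, 0.816, 0.577, 0.0]
wrist_force: [1.5, 0.4, -0.0]
finger_gap: -0.0
```

Call:
apply_moves --targets '[{"travel": [6, -13, 0], "spin": 0}, {"travel": [0, 0, 0], "spin": 0}]'

```text
time_s: 2.42
tool_pos: [465.9, -18.0, 239.1]
eef_rot: [0.0, 0.818, 0.576, -0.0]
wrist_force: [0.6, -0.5, -0.2]
finger_gap: 0.4
```

Call:
apply_moves --targets '[{"travel": [15, -32, 0], "spin": 0}, {"travel": [0, 0, -25], "spin": 0}, {"travel": [0, 0, -35], "spin": 0}, {"travel": [0, 0, -24], "spin": 0}, {"travel": [0, 0, 0], "spin": 0}]'

```text
time_s: 2.83
tool_pos: [475.5, -44.4, 150.8]
eef_rot: [-0.004, 0.816, 0.578, -0.003]
wrist_force: [-0.5, -0.2, -0.2]
finger_gap: -0.1
```

```bash
python3 - <<'E'
from h import *
for n in ['side','top']: snap(n,n+'1')
s=ctrl.sense();print(s['tool_pos'],s['wrist_force'])
a=cv2.imread('pics/side1.png')[100:340,250:500]; b=cv2.imread('pics/top1.png')[170:400,280:480]
cv2.imwrite('pics/c.png',np.hstack([cv2.resize(a,(400,384)),cv2.resize(b,(334,384))]))
E
```

```text
[478.78217316 -45.58581079 155.33520127] [0.47743719 0.42556734 0.24576412]
```

View pics/c.png

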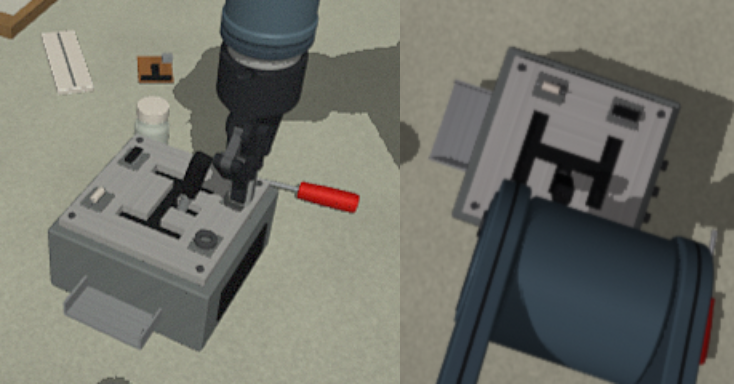

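Call:
apply_moves --targets '[{"travel": [4, -5, 0], "spin": 0}, {"travel": [5, -1.8, 0], "spin": 0}, {"travel": [5, -1.8, 0], "spin": 0}, {"travel": [5, -1.8, 0], "spin": 0}, {"travel": [4, -1.4, 0], "spin": 0}]'

```text
time_s: 3.35
tool_pos: [503.3, -59.0, 156.1]
eef_rot: [0.0, 0.816, 0.577, 0.0]
wrist_force: [-2.2, 1.0, 2.2]
finger_gap: 0.2
```

Call:
apply_moves --targets '[{"travel": [3, -1, 0], "spin": 0}, {"travel": [3, -1, 0], "spin": 0}, {"travel": [3, -1, 0], "spin": 0}]'

```text
time_s: 3.6
tool_pos: [511.4, -61.7, 155.2]
eef_rot: [-0.0, 0.816, 0.578, -0.0]
wrist_force: [-2.3, 0.7, 1.6]
finger_gap: 0.1
```

Call:
apply_moves --targets '[{"travel": [3, -1, 0], "spin": 0}, {"travel": [3, -1.1, 0], "spin": 0}, {"travel": [3, -1.1, 0], "spin": 0}, {"travel": [2, -0.7, 0], "spin": 0}, {"travel": [0, 0, 0], "spin": 0}]'

```text
time_s: 4.02
tool_pos: [523.0, -65.8, 155.3]
eef_rot: [0.0, 0.816, 0.578, 0.0]
wrist_force: [-1.5, 0.8, 1.4]
finger_gap: -0.1
```

```bash
cat > st.py <<'E'
from h import *
import sys
s=ctrl.sense(); t=s['tool_pos']; d=t[:2]-[552,-75]; ex=np.array([.943,-.333]); ey=np.array([.333,.943])
print('machine',round(d@ex,1),round(d@ey,1),'z',t[2].round(1),'F',(s['wrist_force'][:2]@ex).round(1),(s['wrist_force'][:2]@ey).round(1),s['time_s'])
c=snap('side','sx')
m=ctrl.silhouettes('side','lever')
P=pts(c,m[0]['region']) if m else np.zeros((0,3))
if len(P):
    q=P[P[:,2]>140]; print(m[0]['confidence'],m[0]['bbox']); q2=np.c_[(q[:,:2]-[552,-75])@ex,(q[:,:2]-[552,-75])@ey,q[:,2]]
    T=q2[q2[:,2]>q2[:,2].max()-7]; print('lever lo',q2.min(0).round(1),'hi',q2.max(0).round(1),'top mean',T.mean(0).round(1))
a=c['img'][100:340,250:500,::-1]; cv2.imwrite(f'pics/{sys.argv[1]}.png',cv2.resize(a,(625,600)))
E
python3 st.py d
```

```text
machine -30.4 -0.9 z 155.3 F -1.7 0.3 4.0167
0.67 [280.9, 182.2, 427.4, 322.1]
lever lo [-40.   -5.8 140.2] hi [  2.1  50.6 228.7] top mean [-17.9  48.1 226. ]
```

View pics/d.png

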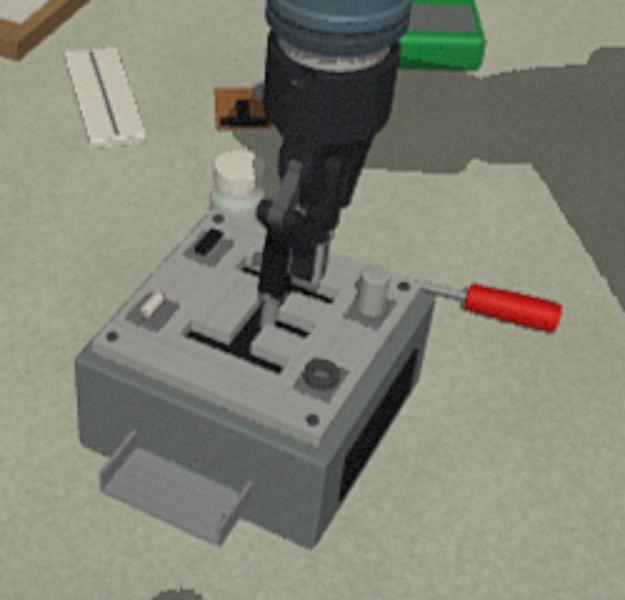

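Call:
apply_moves --targets '[{"travel": [2, -0.7, 0], "spin": 0}, {"travel": [2, -0.7, 0], "spin": 0}, {"travel": [0, 0, 0], "spin": 0}]'

```text
time_s: 4.37
tool_pos: [526.9, -67.1, 155.4]
eef_rot: [0.0, 0.816, 0.578, 0.0]
wrist_force: [-2.0, 0.8, 0.8]
finger_gap: 0.0
```

Call:
apply_moves --targets '[{"travel": [2, -0.7, 0], "spin": 0}, {"travel": [0, 0, 0], "spin": 0}]'

```text
time_s: 4.53
tool_pos: [528.8, -67.8, 155.3]
eef_rot: [0.0, 0.816, 0.578, 0.0]
wrist_force: [-2.4, 1.6, 1.7]
finger_gap: -0.3
```

Call:
apply_moves --targets '[{"travel": [2, -0.7, 0], "spin": 0}, {"travel": [0, 0, 0], "spin": 0}]'

```text
time_s: 4.7
tool_pos: [530.8, -68.5, 155.3]
eef_rot: [0.0, 0.816, 0.578, 0.0]
wrist_force: [-1.1, 0.6, 1.5]
finger_gap: 0.1
```

Call:
apply_moves --targets '[{"travel": [1, -0.3, 0], "spin": 0}, {"travel": [0, 0, 0], "spin": 0}]'

```text
time_s: 4.87
tool_pos: [531.7, -68.8, 155.3]
eef_rot: [0.0, 0.816, 0.577, 0.0]
wrist_force: [-1.2, 0.2, 1.2]
finger_gap: 0.2
```

Call:
apply_moves --targets '[{"travel": [1, -0.3, 0], "spin": 0}, {"travel": [0, 0, 0], "spin": 0}]'

```text
time_s: 5.03
tool_pos: [532.6, -69.0, 155.3]
eef_rot: [-0.0, 0.816, 0.578, -0.0]
wrist_force: [-1.4, 1.1, 2.1]
finger_gap: -0.4
```

```bash
python3 st.py e
```

```text
machine -20.3 -0.8 z 155.3 F -1.7 0.5 5.0333
0.69 [347.1, 196.1, 360.1, 230.8]
lever lo [-10.3  -2.3 140.2] hi [  9.6  32.1 205.1] top mean [-10.3  32.1 205.1]
```

View pics/e.png

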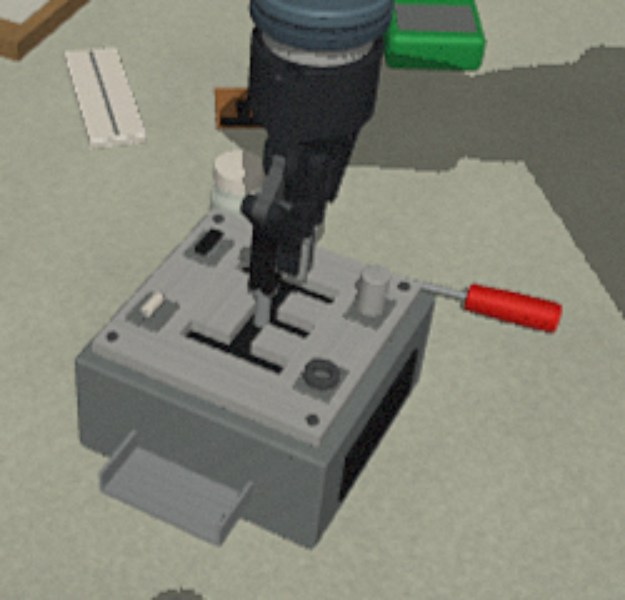

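Call:
apply_moves --targets '[{"travel": [-6, 2.1, 0], "spin": 0}, {"travel": [-8, 2.9, 0], "spin": 0}, {"travel": [8.3, 23.6, 0], "spin": 0}, {"travel": [8.3, 23.6, 0], "spin": 0}, {"travel": [0, 0, 0], "spin": 0}]'

```text
time_s: 5.55
tool_pos: [535.3, -13.6, 155.5]
eef_rot: [-0.0, 0.816, 0.578, 0.001]
wrist_force: [-0.5, -0.6, -0.2]
finger_gap: 0.3
```

Call:
apply_moves --targets '[{"travel": [10, -3.5, 0], "spin": 0}, {"travel": [12, -4.2, 0], "spin": 0}, {"travel": [11, -3.9, 0], "spin": 0}, {"travel": [0, 0, 0], "spin": 0}, {"travel": [0, 0, 0], "spin": 0}]'

```text
time_s: 5.97
tool_pos: [568.2, -29.4, 155.0]
eef_rot: [0.0, 0.817, 0.577, -0.0]
wrist_force: [0.1, -0.0, -0.9]
finger_gap: -0.0
```

```bash
python3 st.py f
```

```text
machine 0.1 48.4 z 155.0 F 0.1 -0.0 5.9667
0.56 [349.9, 189.9, 362.8, 232.4]
lever lo [ -9.8  -9.1 140.3] hi [  6.1  42.1 187. ] top mean [ -6.1   3.  184. ]
```

View pics/f.png

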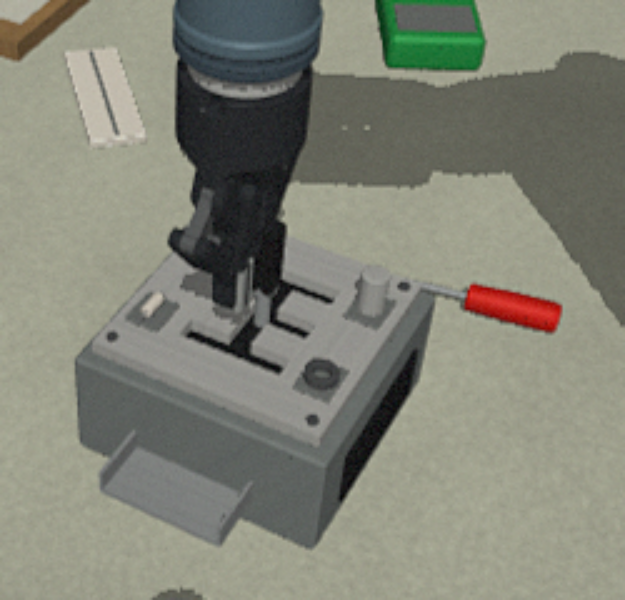

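Call:
apply_moves --targets '[{"travel": [-2, -5.7, 0], "spin": 0}, {"travel": [-2, -5.7, 0], "spin": 0}, {"travel": [-1.4, -3.8, 0], "spin": 0}, {"travel": [-1, -2.8, 0], "spin": 0}, {"travel": [0, 0, 0], "spin": 0}]'

```text
time_s: 6.48
tool_pos: [561.4, -47.2, 155.4]
eef_rot: [0.0, 0.817, 0.577, -0.0]
wrist_force: [0.6, -0.1, 0.7]
finger_gap: -0.4
```

Call:
apply_moves --targets '[{"travel": [-1, -2.8, 0], "spin": 0}, {"travel": [-1, -2.8, 0], "spin": 0}, {"travel": [0, 0, 0], "spin": 0}]'

```text
time_s: 6.73
tool_pos: [559.6, -52.4, 155.3]
eef_rot: [0.0, 0.816, 0.577, -0.0]
wrist_force: [0.6, -0.1, 1.0]
finger_gap: -0.1
```

Call:
apply_moves --targets '[{"travel": [-1, -2.8, 0], "spin": 0}, {"travel": [0, 0, 0], "spin": 0}]'

```text
time_s: 6.9
tool_pos: [558.7, -54.8, 155.4]
eef_rot: [-0.0, 0.816, 0.578, 0.0]
wrist_force: [1.3, 2.1, -0.4]
finger_gap: 0.1
```

Call:
apply_moves --targets '[{"travel": [-1, -2.8, 0], "spin": 0}, {"travel": [-1, -2.8, 0], "spin": 0}, {"travel": [0, 0, 0], "spin": 0}]'

```text
time_s: 7.15
tool_pos: [556.6, -60.7, 155.4]
eef_rot: [0.0, 0.816, 0.578, -0.0]
wrist_force: [0.2, 1.2, 1.1]
finger_gap: -0.0
```

```bash
python3 st.py g
```

```text
machine -0.4 15.0 z 155.4 F -0.2 1.2 7.15
0.77 [352.7, 191.2, 366.1, 228.9]
lever lo [ -9.9 -13.7 140.3] hi [ -4.9   3.  186.3] top mean [ -8.5  -4.6 183.3]
```

View pics/g.png

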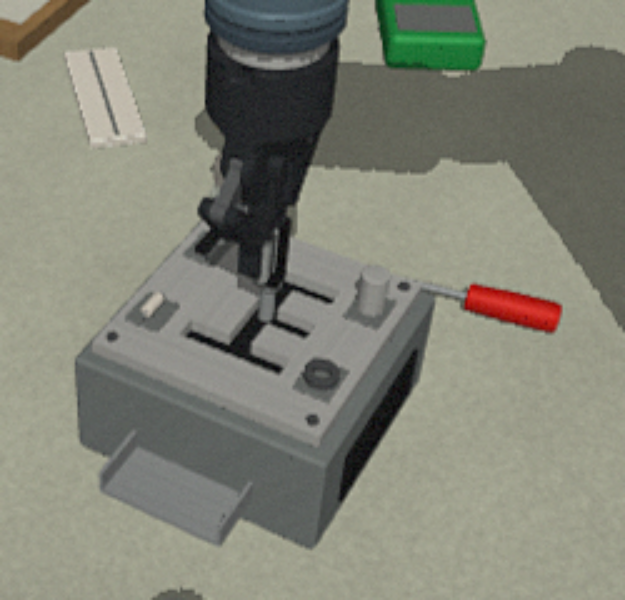

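Call:
apply_moves --targets '[{"travel": [-1.2, -3.4, 0], "spin": 0}, {"travel": [-1.2, -3.4, 0], "spin": 0}, {"travel": [0, 0, 0], "spin": 0}]'

```text
time_s: 7.5
tool_pos: [554.1, -67.8, 155.3]
eef_rot: [0.0, 0.816, 0.577, -0.0]
wrist_force: [0.7, 1.2, 0.6]
finger_gap: 0.0
```

Call:
apply_moves --targets '[{"travel": [-1.2, -3.4, 0], "spin": 0}, {"travel": [-1.2, -3.4, 0], "spin": 0}, {"travel": [0, 0, 0], "spin": 0}]'

```text
time_s: 7.75
tool_pos: [551.7, -74.7, 155.3]
eef_rot: [0.0, 0.816, 0.577, -0.0]
wrist_force: [0.7, 1.7, 1.0]
finger_gap: -0.2
```

Call:
apply_moves --targets '[{"travel": [-1.2, -3.4, 0], "spin": 0}, {"travel": [-1.2, -3.4, 0], "spin": 0}, {"travel": [0, 0, 0], "spin": 0}]'

```text
time_s: 8.0
tool_pos: [549.3, -81.5, 155.3]
eef_rot: [0.0, 0.816, 0.577, -0.0]
wrist_force: [0.0, 1.4, 0.6]
finger_gap: 0.0
```

Call:
apply_moves --targets '[{"travel": [-1.2, -3.4, 0], "spin": 0}, {"travel": [-1, -2.8, 0], "spin": 0}, {"travel": [0, 0, 0], "spin": 0}]'

```text
time_s: 8.25
tool_pos: [547.1, -87.6, 155.3]
eef_rot: [0.0, 0.816, 0.577, -0.0]
wrist_force: [0.5, 1.7, 1.3]
finger_gap: 0.3
```

```bash
python3 st.py i
```

```text
machine -0.4 -13.5 z 155.3 F -0.1 1.7 8.25
0.62 [362.0, 182.1, 374.2, 218.1]
lever lo [-10.8 -42.9 140.1] hi [ -2.3  -6.8 186. ] top mean [ -8.3 -31.9 183.1]
```

View pics/i.png

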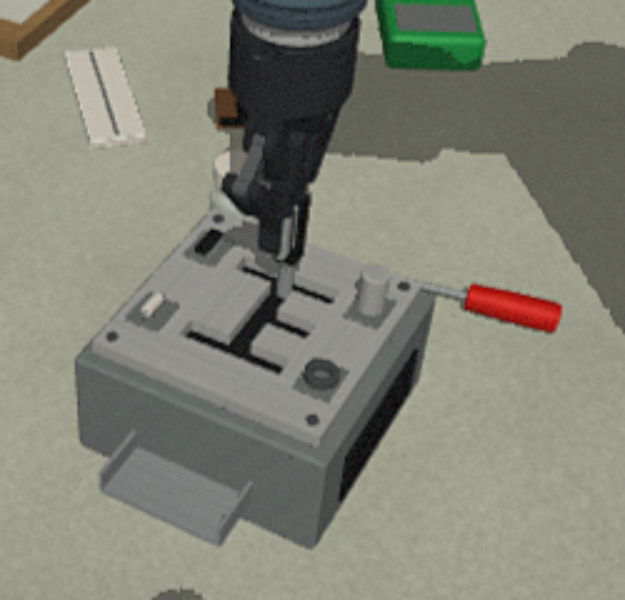

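Call:
apply_moves --targets '[{"travel": [-1, -2.8, 0], "spin": 0}, {"travel": [0, 0, 0], "spin": 0}]'

```text
time_s: 8.52
tool_pos: [546.2, -90.1, 155.3]
eef_rot: [0.0, 0.816, 0.578, -0.0]
wrist_force: [-0.1, 1.4, 0.9]
finger_gap: 0.0
```

Call:
apply_moves --targets '[{"travel": [-0.6, -1.8, 0], "spin": 0}, {"travel": [0, 0, 0], "spin": 0}]'

```text
time_s: 8.68
tool_pos: [545.6, -91.8, 155.3]
eef_rot: [0.0, 0.816, 0.578, -0.0]
wrist_force: [0.8, 1.2, 1.0]
finger_gap: -0.1
```

Call:
apply_moves --targets '[{"travel": [-0.3, -0.9, 0], "spin": 0}, {"travel": [0, 0, 0], "spin": 0}]'

```text
time_s: 8.85
tool_pos: [545.4, -92.6, 155.3]
eef_rot: [0.0, 0.816, 0.578, -0.0]
wrist_force: [1.3, 1.9, 2.1]
finger_gap: -0.1
```

Call:
apply_moves --targets '[{"travel": [-0.3, -0.9, 0], "spin": 0}, {"travel": [0, 0, 0], "spin": 0}]'

```text
time_s: 9.02
tool_pos: [545.1, -93.5, 155.4]
eef_rot: [0.0, 0.816, 0.578, -0.0]
wrist_force: [1.0, 1.7, 1.6]
finger_gap: -0.2
```

```bash
python3 st.py j
```

```text
machine -0.4 -19.7 z 155.4 F 0.3 2.0 9.0167
0.56 [387.9, 207.5, 405.6, 230.0]
lever lo [-71.7 -48.3 140.1] hi [-54.6 -28.8 145.7] top mean [-63.6 -36.7 143.5]
```

Call:
apply_moves --targets '[{"travel": [2, 5.6, 0], "spin": 0}, {"travel": [2, 5.6, 0], "spin": 0}, {"travel": [18, -6.4, 0], "spin": 0}, {"travel": [18, -6.3, 0], "spin": 0}, {"travel": [0, 0, 0], "spin": 0}]'

```text
time_s: 9.53
tool_pos: [588.0, -95.7, 155.3]
eef_rot: [0.001, 0.816, 0.578, 0.001]
wrist_force: [0.1, -0.1, -0.3]
finger_gap: 0.1
```

Call:
apply_moves --targets '[{"travel": [-5.3, -15, 0], "spin": 0}, {"travel": [-5.4, -15.2, 0], "spin": 0}, {"travel": [0, 0, 0], "spin": 0}, {"travel": [0, 0, 0], "spin": 0}]'

```text
time_s: 9.87
tool_pos: [574.0, -125.1, 155.0]
eef_rot: [-0.0, 0.817, 0.577, -0.0]
wrist_force: [-0.1, -0.1, -0.7]
finger_gap: 0.1
```

```bash
python3 st.py k
```

```text
machine 37.4 -39.9 z 155.0 F -0.1 -0.1 9.8667
0.78 [361.2, 173.6, 375.3, 216.9]
lever lo [ -9.8 -52.  140.1] hi [  9.4 -29.6 187.5] top mean [ -0.8 -39.6 184.5]
```

View pics/k.png

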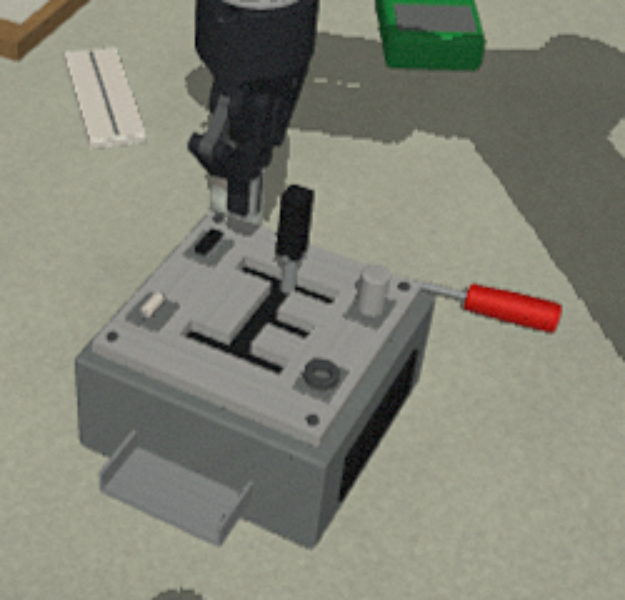

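Call:
apply_moves --targets '[{"travel": [-6, 2.1, 0], "spin": 0}, {"travel": [-5, 1.8, 0], "spin": 0}, {"travel": [-4, 1.4, 0], "spin": 0}, {"travel": [-3, 1.1, 0], "spin": 0}, {"travel": [0, 0, 0], "spin": 0}]'

```text
time_s: 10.38
tool_pos: [556.0, -118.2, 155.5]
eef_rot: [0.0, 0.816, 0.578, 0.0]
wrist_force: [0.6, -0.8, -0.3]
finger_gap: -0.1
```

Call:
apply_moves --targets '[{"travel": [-3, 1.1, 0], "spin": 0}, {"travel": [-3, 1.1, 0], "spin": 0}, {"travel": [0, 0, 0], "spin": 0}]'

```text
time_s: 10.63
tool_pos: [550.4, -116.3, 155.6]
eef_rot: [0.0, 0.816, 0.578, 0.0]
wrist_force: [1.3, 0.9, 0.7]
finger_gap: -0.2
```

Call:
apply_moves --targets '[{"travel": [-3, 1.1, 0], "spin": 0}, {"travel": [-3, 1, 0], "spin": 0}, {"travel": [0, 0, 0], "spin": 0}]'

```text
time_s: 10.88
tool_pos: [544.0, -114.2, 155.5]
eef_rot: [-0.0, 0.816, 0.578, -0.0]
wrist_force: [2.6, 0.0, 1.9]
finger_gap: 0.1
```

Call:
apply_moves --targets '[{"travel": [-3, 1.1, 0], "spin": 0}, {"travel": [-3, 1, 0], "spin": 0}, {"travel": [0, 0, 0], "spin": 0}]'

```text
time_s: 11.13
tool_pos: [537.6, -111.9, 155.1]
eef_rot: [-0.0, 0.816, 0.578, -0.0]
wrist_force: [1.0, 0.3, 0.1]
finger_gap: 0.0
```

Call:
apply_moves --targets '[{"travel": [-3, 1.1, 0], "spin": 0}, {"travel": [-3, 1, 0], "spin": 0}, {"travel": [0, 0, 0], "spin": 0}]'

```text
time_s: 11.38
tool_pos: [531.6, -109.9, 155.0]
eef_rot: [-0.0, 0.816, 0.578, -0.0]
wrist_force: [1.4, -0.3, -2.1]
finger_gap: -0.0
```

```bash
python3 st.py l
```

```text
machine -7.7 -39.7 z 155.0 F 1.4 0.2 11.3833
0.61 [374.1, 180.8, 389.6, 216.9]
lever lo [-40.1 -51.2 141. ] hi [-15.7 -29.6 184.7] top mean [-30.6 -39.1 181.5]
```

View pics/l.png

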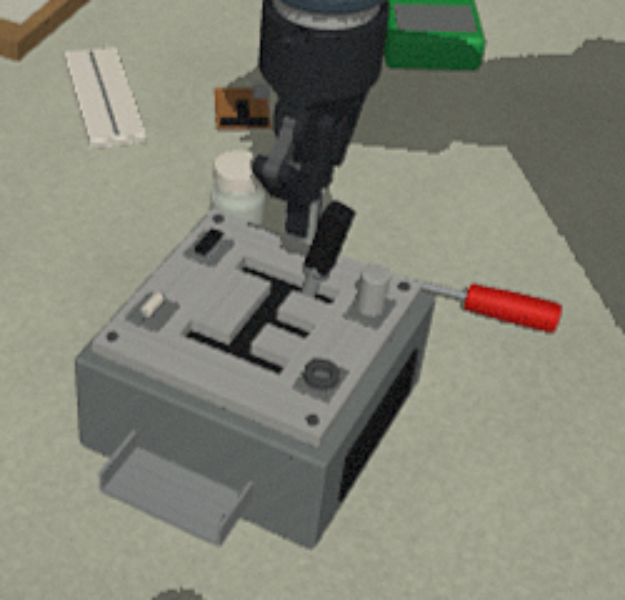

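Going in smoothly (tip x ≈ −31); about 13–15 mm more to the stop.

Call:
apply_moves --targets '[{"travel": [-3, 1.1, 0], "spin": 0}, {"travel": [-3, 1, 0], "spin": 0}, {"travel": [0, 0, 0], "spin": 0}]'

```text
time_s: 11.73
tool_pos: [525.8, -107.9, 155.3]
eef_rot: [-0.0, 0.816, 0.578, -0.0]
wrist_force: [1.7, -0.2, -0.5]
finger_gap: 0.0
```

Call:
apply_moves --targets '[{"travel": [-2, 0.7, 0], "spin": 0}, {"travel": [-1, 0.3, 0], "spin": 0}, {"travel": [0, 0, 0], "spin": 0}]'

```text
time_s: 11.98
tool_pos: [523.2, -107.0, 155.4]
eef_rot: [-0.0, 0.816, 0.578, -0.0]
wrist_force: [1.2, -0.4, -0.5]
finger_gap: -0.2
```

Call:
apply_moves --targets '[{"travel": [-1, 0.4, 0], "spin": 0}, {"travel": [0, 0, 0], "spin": 0}]'

```text
time_s: 12.15
tool_pos: [522.3, -106.7, 155.3]
eef_rot: [0.0, 0.816, 0.578, -0.0]
wrist_force: [2.0, -0.9, -1.0]
finger_gap: -0.3
```

Call:
apply_moves --targets '[{"travel": [-1, 0.3, 0], "spin": 0}, {"travel": [0, 0, 0], "spin": 0}]'

```text
time_s: 12.32
tool_pos: [521.3, -106.3, 155.3]
eef_rot: [-0.0, 0.816, 0.578, -0.0]
wrist_force: [1.5, -1.4, 0.2]
finger_gap: -0.1
```

```bash
python3 st.py m
```

```text
machine -18.5 -39.8 z 155.3 F 1.9 -0.8 12.3167
0.82 [374.5, 185.0, 397.5, 220.5]
lever lo [-51.5 -51.  140.1] hi [-23.4 -30.5 183.6] top mean [-42.1 -40.2 179.2]
```

Call:
apply_moves --targets '[{"travel": [-1, 0.3, 0], "spin": 0}, {"travel": [-1, 0.4, 0], "spin": 0}, {"travel": [0, 0, 0], "spin": 0}]'

```text
time_s: 12.67
tool_pos: [519.2, -105.6, 155.3]
eef_rot: [-0.0, 0.816, 0.578, -0.0]
wrist_force: [2.5, -0.6, -0.7]
finger_gap: -0.3
```

Call:
apply_moves --targets '[{"travel": [-1, 0.3, 0], "spin": 0}, {"travel": [0, 0, 0], "spin": 0}]'

```text
time_s: 12.83
tool_pos: [518.2, -105.3, 155.3]
eef_rot: [-0.0, 0.816, 0.578, -0.0]
wrist_force: [2.3, -0.9, -0.1]
finger_gap: -0.0
```

Call:
apply_moves --targets '[{"travel": [-1, 0.4, 0], "spin": 0}, {"travel": [0, 0, 0], "spin": 0}]'

```text
time_s: 13.0
tool_pos: [517.2, -104.9, 155.3]
eef_rot: [-0.0, 0.816, 0.578, -0.0]
wrist_force: [2.1, -1.1, -0.5]
finger_gap: 0.0
```

```bash
python3 st.py n
```

```text
machine -22.8 -39.8 z 155.3 F 2.3 -0.3 13.0
0.76 [376.5, 187.3, 399.5, 221.0]
lever lo [-55.8 -50.5 140. ] hi [-26.4 -29.3 181.7] top mean [-46.9 -39.7 177.8]
```

Call:
apply_moves --targets '[{"travel": [-1, 0.3, 0], "spin": 0}, {"travel": [0, 0, 0], "spin": 0}]'

```text
time_s: 13.27
tool_pos: [516.5, -104.7, 155.4]
eef_rot: [0.0, 0.816, 0.578, 0.0]
wrist_force: [2.1, -0.0, -1.2]
finger_gap: -0.3
```

Call:
apply_moves --targets '[{"travel": [-0.7, 0.3, 0], "spin": 0}, {"travel": [0, 0, 0], "spin": 0}]'

```text
time_s: 13.43
tool_pos: [516.0, -104.5, 155.4]
eef_rot: [0.0, 0.816, 0.578, 0.0]
wrist_force: [3.1, -0.8, -1.1]
finger_gap: 0.3
```

```bash
python3 st.py o
```

```text
machine -24.1 -39.8 z 155.4 F 3.2 0.3 13.4333
0.62 [372.9, 184.1, 401.3, 221.5]
lever lo [-56.1 -51.8 140.2] hi [-27.4 -30.3 180.8] top mean [-47.1 -40.  177.4]
```

View pics/o.png

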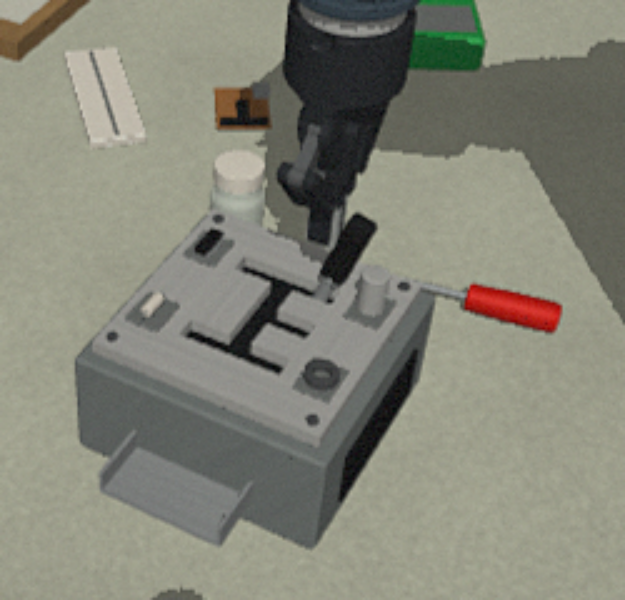

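Call:
apply_moves --targets '[{"travel": [-1, 0.3, 0], "spin": 0}, {"travel": [0, 0, 0], "spin": 0}]'

```text
time_s: 13.7
tool_pos: [515.2, -104.3, 155.5]
eef_rot: [0.001, 0.816, 0.578, 0.0]
wrist_force: [4.7, -2.2, -1.6]
finger_gap: -0.1
```

Call:
apply_moves --targets '[{"travel": [-1, 0.4, 0], "spin": 0}, {"travel": [0, 0, 0], "spin": 0}]'

```text
time_s: 13.87
tool_pos: [514.7, -104.1, 155.6]
eef_rot: [0.001, 0.816, 0.577, 0.001]
wrist_force: [5.5, -1.9, -2.9]
finger_gap: 0.2
```

Call:
apply_moves --targets '[{"travel": [6, -2.1, 0], "spin": 0}, {"travel": [15, -5.3, 0], "spin": 0}, {"travel": [15, -5.3, 0], "spin": 0}, {"travel": [10, -3.5, 20], "spin": 0}, {"travel": [0, 0, 30], "spin": 0}]'

```text
time_s: 14.28
tool_pos: [558.5, -119.5, 202.2]
eef_rot: [-0.004, 0.816, 0.577, -0.002]
wrist_force: [0.4, -0.6, 0.2]
finger_gap: -0.0
```

Call:
apply_moves --targets '[{"travel": [0, 0, 35], "spin": 0}, {"travel": [15, 35, 5], "spin": 0}, {"travel": [15, 35, 0], "spin": 0}, {"travel": [15, 35, 0], "spin": 0}, {"travel": [0, 0, 0], "spin": 0}]'

```text
time_s: 14.7
tool_pos: [605.4, -8.7, 245.1]
eef_rot: [-0.002, 0.815, 0.579, 0.001]
wrist_force: [-1.1, -1.1, 0.4]
finger_gap: -0.2
```

```bash
python3 st.py p; python3 - <<'E'
from h import *
c=snap('side','side9')
ex=np.array([.943,-.333]); ey=np.array([.333,.943])
for th in ['spool','jar','screwdriver','can_sample']:
    for d in ctrl.silhouettes('side',th)[:1]: print(th,np.median(pts(c,d['region']),0).round(),d['bbox'])
P=pts(c,np.ones((480,640),bool)); m=np.c_[(P[:,:2]-[552.8,-75])@ex,(P[:,:2]-[552.8,-75])@ey,P[:,2]]
q=m[(abs(m[:,1]+40)<16)&(m[:,2]>147)&(m[:,2]<190)&(abs(m[:,0])<70)]
n=np.linalg.lstsq(np.c_[q[:,2]-20],q[:,0],rcond=None)[0]; print(len(q),q.min(0),q.max(0),'slope',n)
E
```

```text
machine 28.2 80.3 z 245.1 F -0.6 -1.4 14.7
0.85 [374.2, 186.4, 398.3, 222.5]
lever lo [-56.8 -51.1 140.1] hi [-27.9 -29.8 182.1] top mean [-46.5 -40.3 177.9]
spool [570. 155.  41.] [303.9, 336.9, 336.8, 383.4]
jar [ 597. -286.   59.] [333.1, 159.8, 355.9, 190.4]
screwdriver [ 367. -222.   19.] [416.7, 215.4, 476.4, 236.3]
can_sample [480. -84. 124.] [389.8, 207.3, 406.7, 234.5]
246 [-57.30195774 -52.14823836 147.19970923] [-30.26424846 -30.3592986  181.43393707] slope [-0.30778979]
```

View pics/p.png

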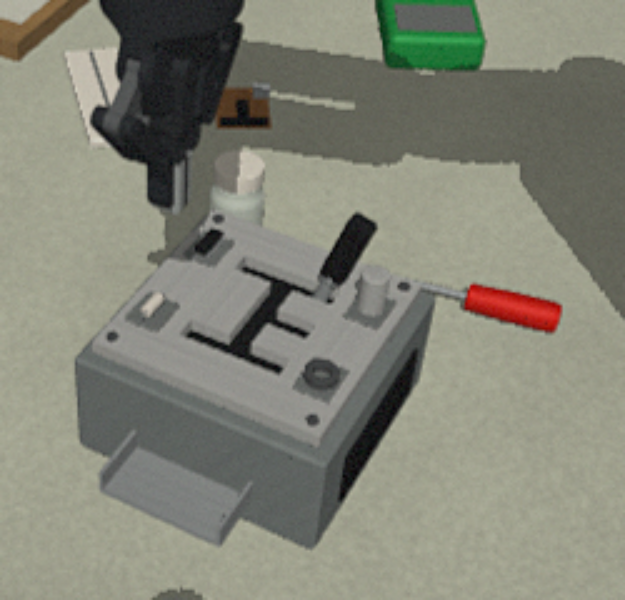

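Call:
apply_moves --targets '[{"travel": [0, 0, 0], "spin": 0}, {"travel": [0, 0, 0], "spin": 0}, {"travel": [0, 0, 0], "spin": 0}]'

```text
time_s: 15.3
tool_pos: [604.6, -15.5, 245.4]
eef_rot: [0.0, 0.817, 0.577, -0.0]
wrist_force: [0.2, 0.1, -0.4]
finger_gap: 0.0
```

```bash
python3 -c "
from plant import ctrl
print(ctrl.hand_in())"
```

```text
the job is handed in; nothing more can be done
None
```

The lever is fully home in the can's slot, the right-hand slot on the robot's side. I pushed it there with the shut fingertips, without gripping. I handed the job in at about 15.3 s of the 48 s.

- **Path:** I pushed the lever out of park to upright, 40 mm to the right along the cross channel, then towards the can until it met its stop. Wrist force readings stayed under 7 N.
- **Lever position:** After I backed off, the side camera put the tilt at about −0.30 rad. The handle's top was about 47 mm towards the can and 40 mm to the right, roughly 18 mm from the can's axis.
- **Bystanders:** The spool, jar and screwdriver were within about 1 mm of where they started.
- **Arm:** It was clear of everything, with the wrist force near zero.

One check disagreed. The lever network twice reported something else while the arm blocked the view (once the machine, once the can). I ignored those two readings and used the contact forces and the next clear picture instead. The hand-in gave no verdict.

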